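Set the dust extractor's locking selector to automatic

ROBOT

A 7-joint arm with a two-finger parallel gripper is mounted at the origin on a cart in front of the work surface, level with it; the furniture and walls round the work are solid. World frame = base frame: x ahead of the robot, y to its left, z up, the work surface at z = 0. Lengths are in m, angles in degrees, forces in N, time in s.
With the tool pointing down it reaches from about 0.4 to 0.925 m from the base axis. Payload 4.1 kg.
Tool frame: the origin (TCP) lies midway between the tips of the shut fingers; the grasp point (between the pads) lies 19 mm behind it; z points along the fingers, y is the line along which they close (so a half turn about z gives the same grasp; the last joint's range is limited). The gripper opens to 85 mm and grips with 20 to 120 N. Pads are 22 mm wide; open, the fingers measure 114 mm over their backs; the gripper's body (76 mm by 85 mm) begins 54 mm behind the grasp point. The pads swing forward as they close: fully open they stand 13 mm farther back than shut.
Start: joints at [67.036, 22.827, 2.584, 88.041, -1.071, 69.15, -2.905], TCP at [0.193, -0.621, 0.231] pointing down, gripper open.
Joint ranges: [-161.44, 161.44], [-28.35, 127.94], [-78.24, 83.42], [0, 140.83], [-78.03, 258.03], [13.02, 114.36], [-168.23, 168.23]. Speed limits (degrees/s): [147.25, 147.25, 180, 180, 180, 180, 180].

INTERFACE

Orientations are given as [roll, pitch, yaw] about the fixed x, y, z axes, in that order (R = Rz(yaw) Ry(pitch) Rx(roll)).
In Python, from station import telemetry, eyes, ctrl gives the robot as it stands.
- The arm moves only by the tool play_rows, never from a script. Its arguments are lists of equal length, an entry for each row: "offset": the shift along the tool's x, y, z in units of 0.2 m (1.0 is 0.2 m), a list of three; "turn": the turn, a rotation vector about the tool's x, y, z in units of 90 degrees (1.0 is 90 degrees), a list of three; "hand": the closure, from -1 (fully open) to 1 (shut), so that 0 is half open. A call has 1 to 20 rows; each row is the pose to reach, as a shift and turn from the pose commanded when the call began, along the tool's axes at that moment; what a row does not reach only later rows make up. A row lasts 1/12 s, in which the tool goes at most 41.7 mm and 7.16 degrees, less where a joint would pass 70% of its speed; a pose out of reach is approached as far as the arm can. A call with a number of a shift or a turn outside -1 to 1 is refused whole. A call with a gripper value outside its range is refused whole. The fingers move at their own pace and stop on an object; "squeeze" is the grip in N (left out, the last holds). Time passes only in rows, so rows that repeat a pose let the fingers close. It gives the time, the measured TCP pose, the force, the opening and the grip force at its end, in the units of the state.
- telemetry.get_state(): the state, without advancing time (a new reading comes with each control period).
- eyes.read_camera(name): name is "scene" or "top" or "wrist"; returns the picture (400x640x3 uint8, blue, green, red); there is no depth.
- eyes.camera_model(name): a dict with "intrinsics" (3x3 intrinsics, pixels), "R" (3x3) and "t" (3): a world point X has camera coordinates R X + t; the wrist camera has in their place "mount" (4x4, takes a point from camera to tool coordinates, whose origin is the TCP and whose axes are the flange's). Camera axes: x right, y down, z forward; pixel columns grow to the right and rows downward; lengths in m; the calibration is good to about 2 mm. The wrist camera is an equidistant fisheye: a pixel r from the principal point sees the ray r / f radians off the axis. A picture is of the moment at which its call begins: read the wrist's pose just before it. camera_model takes no time and is no camera call.
- ctrl.hand_in(): hands the job in; it is judged then, once.
The state is a dict: "t": time; "joint_pos": joint angles; "qd": joint speeds; "effort": joint torques, N m; "position": TCP position; "tool_rot": TCP orientation; "wrist_force": force on the tool from outside, world axes, zero at the start; "moment": the same for the moment, N m; "opening": opening from 0.0 (shut) to 1.0 (fully open); "grasp_force": force on a finger pad.
Only numpy, scipy, OpenCV 4.12 (cv2) and the standard library are available. Lean on these libraries where they do the work, as an engineer would, in place of code of your own. Each camera call takes 0.05 s, during which the arm holds its last target. There are 200 camera calls.

TASK

Set the dust extractor's control box to automatic: take the broad flat-sided screwdriver out of the rack, push the slotted brass selector on the sloping panel in with its blade and turn it a quarter turn clockwise, from the one-dot to the two-dot mark, so that it springs back up and locks there; do not force it. Then stand the screwdriver back in the rack hole it came from, and leave everything else where it is.

Things in the scene. Friction and masses are not known exactly. Their poses are not given: they have to be found in the camera images.
- flat_driver: The broad flat-blade screwdriver, standing in the rack. Wood handle 22 (x) x 30 (y) mm with flat sides and brass rivets, from z = 8 to 96 mm; its round steel bolster (27 mm across, z = 0 to 8) rests on the rack plate. Origin: centre of the bolster's underside, z up the handle. Shank 8 mm thick; blade tip at z = -80. About 0.14 kg, balanced 18 mm above the origin.
- blade_tip (a point): Middle of the screwdriver's blade end. The blade is 14 mm wide along the driver's y, so it lies along the handle's wide side, and 2.2 mm thick along x, ground to 1.8 x 12.8 mm over the last 3 mm; it keeps its width for the first 17 mm.
- control_box: Fixed grey box of the dust extractor, 150 (x) x 190 (y) mm, 42 mm high in front, 97 at the back; the top is a dark panel that slopes 20 degrees down to its front (-x). Origin: centre of the underside. Right half of the panel: rocker switch, lamp and a small slotted fuse cap, not part of the job; left half: the selector.
- selector_seat (a point): Middle of the guide plate on which the selector's round black turret is clamped, level with the turret's rim, 20 mm above the panel; z square out of the panel, x up the slope, y left along it. The turret is clamped by hand: its centre lies anywhere up to 9 mm off along x and 1.5 mm along y. Collar 45 mm outside; bore 26 mm, mouth widened to 33 over the top 3.5 mm; rotor face 5 mm below the rim.
- selector (a joint): Turn of the brass rotor, rad, clockwise seen from outside. 0 = one-dot mark (at left; slot along y of the seat frame), 1.571 = two-dot mark (up the slope; slot along x). Slot 3.8 mm wide (lips bevelled to 4.6), 17 long, 5 deep, closed at its ends. Friction 0.12 N m, steel slides on the brass with friction 0.25; locked with 0.07 rad of play until pressed in 2.3 mm, and again when it rises at either end.
- plunger (a joint): How far the rotor is pressed in along its axis, m: 0 = up (locked), 0.0045 = bottom. Spring: 3.6 N before it moves, 9 N at the bottom. A blade that stands on the rotor's face feels this spring; over the slot the rotor pops up round it and the push fades. Let go at either mark, it springs up and locks; between the marks it stays down.
- rack: Fixed beech rack. Plate 66 (x) x 200 (y) mm, its top at z = 96 mm, 14 thick, with three upright through holes of 20 mm (rims bevelled 2 mm) at y = -62, 0 and +62 mm on its middle line; one driver in each, in any order. Origin: centre of the underside. Foot plate 10 mm thick, so a hanging blade of 80 mm ends 6 mm above it.
- cross_driver: A bystander in the rack: cross-point screwdriver with a round, waisted wood handle 29 mm thick, 94 mm above the plate. Origin: underside of its bolster, z up.
- narrow_driver: A bystander in the rack: small screwdriver with a 6 mm blade and a round, waisted wood handle 25 mm thick, 82 mm above the plate. Origin: underside of its bolster, z up.
- wax_tin: Round tin of wax, 66 mm across, 25 high; bystander, lying loose on the bench. Origin: centre of the underside.
- hex_keys: Folding hex key set, 26x85x22 mm; bystander, lying loose on the bench. Origin: centre of the underside.
- cap_jar: Small pot with a white cap, 38 mm across, 32 high; bystander, lying loose on the bench. Origin: centre of the underside.
- brass_bar: Square brass bar, 12x130x12 mm; bystander, lying loose on the bench. Origin: centre of the underside.
- pencil: Flat carpenter's pencil, 12x147x8 mm; bystander, lying loose on the bench. Origin: centre of the underside.
Not all that is in view belongs to the job. What is shaped like the flat_driver but white is not meant.

How it is judged:
By the outcome, as a careful person would: the job done as asked, in the order asked, and still so for the second after the job is handed in, with the robot touching nothing.
It also fails if it takes over 72 s, if anything falls off the work surface, if the arm or the gripper's body presses on something with over 40 N, if the wrist force passes 120 N, or if a joint passes its speed limit or range.

## Working session

There is one attempt and no reset: what is moved stays moved. The work goes in short steps, Python scripts to look and compute and a tool call to move; the robot and the scene stay as the last step left them, time stands still between calls to the robot, and variables do not carry over. Pictures are saved under pics/ and viewed, at most 13 in all, crops included, and the job is handed in when it is done.

Besides the shell and the picture viewer there is one more tool, called after ">>>" in YAML: its name, and indented under it one key for each argument. play_rows: Moves the arm, as the interface text tells. Its arguments: {"type":"object","properties":{"offset":{"type":"array","items":{"type":"array","items":{"type":"number"}}},"turn":{"type":"array","items":{"type":"array","items":{"type":"number"}}},"hand":{"type":"array","items":{"type":"number"}},"squeeze":{"type":"number"}},"required":["offset","turn","hand"]}

```bash
ls; mkdir -p pics; python3 - <<'E'
from station import telemetry, eyes
import cv2,numpy as np
print(telemetry.get_state())
for n in ("scene","top"):
    cv2.imwrite(f"pics/{n}0.png",eyes.read_camera(n))
    m=eyes.camera_model(n);print(n,{k:np.round(v,4).tolist() for k,v in m.items()})
print(eyes.camera_model("wrist"))
E
```

```text
pics
{'t': 0.0, 'joint_pos': array([67.03481013, 22.87233407,  2.5799619 , 88.11291047, -1.07055103,
       69.1485442 , -2.90239513]), 'qd': array([ 0.10273058, -0.01413867,  0.09133889, -0.03543734,  0.02242714,
        0.05997454, -0.02390907]), 'effort': array([ 5.13125706e-04, -4.75124216e+01,  1.36498556e+00, -2.54217947e+01,
        1.14251845e-02,  9.38066194e-03, -1.34846562e-05]), 'position': array([ 0.19305402, -0.62002504,  0.23026849]), 'tool_rot': array([-1.79890655e+02,  8.33859156e-03,  1.73024382e+01]), 'wrist_force': array([0.52712116, 0.32539541, 0.07363817]), 'moment': array([-0.00392848, -0.01307699, -0.02308282]), 'grasp_force': 0.0, 'opening': 1.0008938130905498}
scene {'intrinsics': [[459.143, 0.0, 324.6713], [0.0, 459.143, 199.3456], [0.0, 0.0, 1.0]], 'R': [[-0.6362, -0.7714, 0.0114], [-0.5144, 0.4131, -0.7515], [0.5749, -0.484, -0.6597]], 't': [0.3425, 0.3717, 0.7661]}
top {'intrinsics': [[491.8509, 0.0, 317.3199], [0.0, 491.8509, 194.2947], [0.0, 0.0, 1.0]], 'R': [[0.0096, -0.9998, 0.0167], [-0.9924, -0.0116, -0.1223], [0.1225, -0.0154, -0.9923]], 't': [-0.0224, 0.5417, 1.1372]}
{'intrinsics': array([[309.70691629,   0.        , 317.46767046],
       [  0.        , 309.70691629, 197.58099756],
       [  0.        ,   0.        ,   1.        ]]), 'mount': array([[ 4.97617617e-04, -9.52958160e-01, -3.03101465e-01,
         7.82954999e-02],
       [ 9.99999795e-01,  3.51896591e-04,  5.35381071e-04,
        -7.90267653e-04],
       [-4.03535388e-04, -3.03101669e-01,  9.52958139e-01,
        -1.43507358e-01],
       [ 0.00000000e+00,  0.00000000e+00,  0.00000000e+00,
         1.00000000e+00]])}
```

View pics/scene0.png

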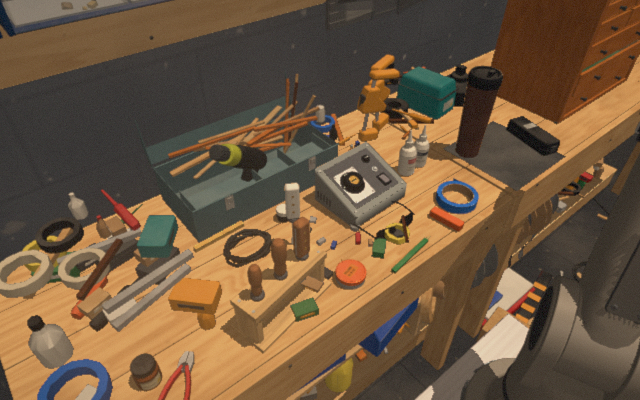

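View pics/top0.png

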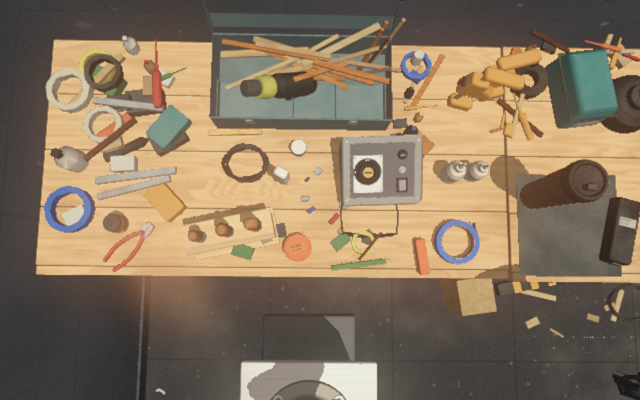

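Scene view: the rack has three wood handles at about (255,282), (280,258) and (301,238); a white lookalike stands at (291,200). In the top view the handles are at about (195,233), (222,236) and (252,223), and the box is at (382,170). The likely target is (301,238), so I'll check it in a crop.

```bash
cat > h.py <<'E'
import numpy as np,cv2
from station import telemetry,eyes
from scipy.spatial.transform import Rotation as Ro
def ray(n,u,v):
    m=eyes.camera_model(n);R=np.array(m["R"]);t=np.array(m["t"])
    d=R.T@np.linalg.inv(m["intrinsics"])@[u,v,1];return -R.T@t,d
def onz(n,u,v,z):
    o,d=ray(n,u,v);return o+d*(z-o[2])/d[2]
def tri(a,b):
    (o,d),(p,e)=ray(*a),ray(*b)
    s=np.linalg.lstsq(np.c_[d,-e],p-o,rcond=None)[0]
    A=o+s[0]*d;B=p+s[1]*e;return (A+B)/2,np.linalg.norm(A-B)
def pose():
    s=telemetry.get_state();return np.array(s["position"]),Ro.from_euler("xyz",s["tool_rot"],degrees=True)
def wray(u,v,p,R):
    m=eyes.camera_model("wrist");K=m["intrinsics"];M=m["mount"]
    x,y=u-K[0,2],v-K[1,2];r=np.hypot(x,y);th=r/K[0,0]
    d=np.array([np.sin(th)*x/r,np.sin(th)*y/r,np.cos(th)])
    return p+R.apply(M[:3,3]),R.apply(M[:3,:3]@d)
def wonz(u,v,p,R,z):
    o,d=wray(u,v,p,R);return o+d*(z-o[2])/d[2]
def wproj(X,p,R):
    m=eyes.camera_model("wrist");K=m["intrinsics"];M=m["mount"]
    c=np.linalg.inv(M)@np.r_[R.inv().apply(np.array(X)-p),1];th=np.arctan2(np.hypot(c[0],c[1]),c[2]);a=np.arctan2(c[1],c[0])
    return K[0,2]+K[0,0]*th*np.cos(a),K[1,2]+K[0,0]*th*np.sin(a)
def delta(P,R2,p=None,R=None):
    "offset and turn units from the current pose to TCP pose P,R2"
    if p is None:p,R=pose()
    return np.round(R.inv().apply(np.array(P)-p)/0.2,4),np.round((R.inv()*R2).as_rotvec(degrees=True)/90,4)
E
python3 - <<'E'
import cv2,numpy as np
from h import *
a=cv2.imread("pics/scene0.png")[180:345,220:420]; b=cv2.imread("pics/top0.png")[125:265,170:430]
a=cv2.resize(a,None,fx=2.6,fy=2.6,interpolation=3);b=cv2.resize(b,None,fx=2.6,fy=2.6,interpolation=3)
b=b[:,:]; 
cv2.imwrite("pics/c1.png",cv2.resize(np.vstack([np.pad(a,((0,0),(0,b.shape[1]-a.shape[1]),(0,0))),b])[:, :],(510,600)) if 0 else a)
cv2.imwrite("pics/c2.png",b)
E
```

```text
(no output)
```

View pics/c1.png

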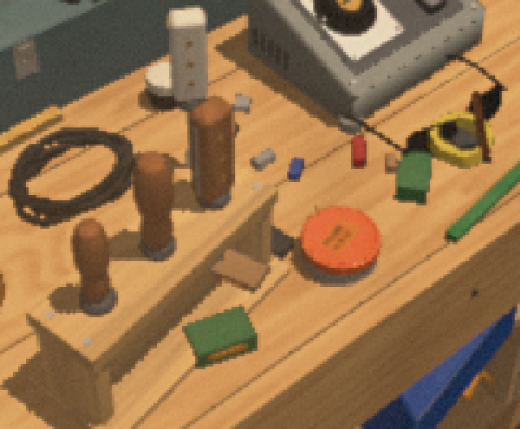

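View pics/c2.png

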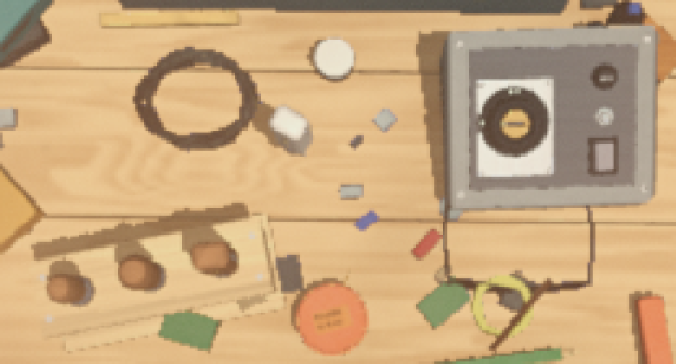

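The crop confirms it: the flat-sided handle with square shoulders is at crop (212,150), i.e. scene (301,238). The other two are round and waisted, and the white one stands apart on the bench. In the top crop the turret is at about (515,123), slot across the picture.

```bash
python3 - <<'E'
from h import *
np.set_printoptions(precision=4,suppress=True)
for (x,y) in ((98,300),(157,246),(216,199)): print("bolster",onz("scene",220+x/2.6,180+y/2.6,.100))
for (x,y),z in (((62,288),.178),((137,270),.190),((208,258),.192)): print("top",onz("top",170+x/2.6,125+y/2.6,z))
# plate corners in top view z=.096
print("tri flat top",tri(("scene",220+212/2.6,180+104/2.6),("top",170+210/2.6,125+257/2.6)))
# box: top outline corners in top crop
for n,(x,y),z in (("FL",(448,208),.042),("FR",(652,202),.042),("BL",(446,36),.097),("BR",(656,28),.097)): print(n,onz("top",170+x/2.6,125+y/2.6,z))
print("turret z~.09",onz("top",170+515/2.6,125+123/2.6,.089), tri(("scene",220+346/2.6,180+7/2.6),("top",170+515/2.6,125+123/2.6)))
# rack corners
for (x,y) in ((45,335),(37,268),(268,218),(278,288)): print("rk",onz("top",170+x/2.6,125+y/2.6,.096))
p,R=pose();print(R.as_matrix())
E
```

```text
bolster [0.4346 0.2444 0.1   ]
bolster [0.448  0.1846 0.1   ]
bolster [0.4571 0.1236 0.1   ]
top [0.4353 0.2384 0.178 ]
top [0.4495 0.1777 0.19  ]
top [0.4593 0.1222 0.192 ]
tri flat top (array([0.4606, 0.121 , 0.1952]), np.float64(0.0018283042184141847))
FL [ 0.5161 -0.0757  0.042 ]
FR [ 0.5237 -0.2615  0.042 ]
BL [ 0.6623 -0.0698  0.097 ]
BR [ 0.672 -0.255  0.097]
turret z~.09 [ 0.5869 -0.1312  0.089 ] (array([ 0.5904, -0.1328,  0.0715]), np.float64(0.0013875689035520076))
rk [0.3983 0.2703 0.096 ]
rk [0.455  0.2795 0.096 ]
rk [0.5002 0.0831 0.096 ]
rk [0.4401 0.0733 0.096 ]
[[ 0.9548  0.2974 -0.0006]
 [ 0.2974 -0.9548  0.0016]
 [-0.0001 -0.0017 -1.    ]]
```

>>> play_rows:
  offset:
    - [0.8,-0.575,-0.165]
    - [0.8,-0.575,-0.165]
    - [0.8,-0.575,-0.165]
    - [0.8,-0.575,-0.165]
    - [0.8,-0.575,-0.165]
    - [0.8,-0.575,-0.165]
  turn:
    - [0,0,-0.213]
    - [0,0,-0.213]
    - [0,0,-0.213]
    - [0,0,-0.213]
    - [0,0,-0.213]
    - [0,0,-0.213]
  hand: [-1,-1,-1,-1,-1,-1]

```text
t: 0.6
position: [0.3188, -0.4567, 0.2656]
tool_rot: [179.9, -0.3, 37.2]
wrist_force: [0.7, 1.2, -0.6]
opening: 0.997
grasp_force: 0.0
```

>>> play_rows:
  offset:
    - [0.945,-0.277,-0.165]
    - [0.945,-0.277,-0.165]
    - [0.945,-0.277,-0.165]
    - [0.945,-0.277,-0.165]
    - [0.945,-0.277,-0.165]
    - [0.945,-0.277,-0.165]
  turn:
    - [0,0,-0.213]
    - [0,0,-0.213]
    - [0,0,-0.213]
    - [0,0,-0.213]
    - [0,0,-0.213]
    - [0,0,-0.213]
  hand: [-1,-1,-1,-1,-1,-1]

```text
t: 1.1
position: [0.4366, -0.2989, 0.2986]
tool_rot: [179.9, -0.3, 56.4]
wrist_force: [-0.3, 0.5, 1.2]
opening: 0.998
grasp_force: 0.0
```

>>> play_rows:
  offset:
    - [0.98,0.049,-0.165]
    - [0.98,0.049,-0.165]
    - [0.98,0.049,-0.165]
    - [0.98,0.049,-0.165]
    - [0.98,0.049,-0.165]
    - [0.98,0.049,-0.165]
    - [0.98,0.049,-0.165]
  turn:
    - [0,0,-0.213]
    - [0,0,-0.213]
    - [0,0,-0.213]
    - [0,0,-0.213]
    - [0,0,-0.213]
    - [0,0,-0.213]
    - [0,0,-0.213]
  hand: [-1,-1,-1,-1,-1,-1,-1]

```text
t: 1.68
position: [0.5504, -0.1483, 0.33]
tool_rot: [-180.0, -0.0, 75.1]
wrist_force: [-0.7, -1.0, -0.6]
opening: 0.997
grasp_force: 0.0
```

```bash
python3 - <<'E'
from h import *
p,R=pose();print(p,R.as_euler("xyz",degrees=True),telemetry.get_state()["joint_pos"])
im=eyes.read_camera("wrist");cv2.imwrite("pics/w1.png",im);np.savez("w1.npz",p=p,R=R.as_matrix())
E
```

```text
[ 0.55044935 -0.14825528  0.32998431] [-1.79982366e+02 -2.66917754e-02  7.50689512e+01] [ 31.61854889  12.44832117 -25.06453547  90.40527396   5.32056441
  78.34984786  -8.93660501]
```

View pics/w1.png

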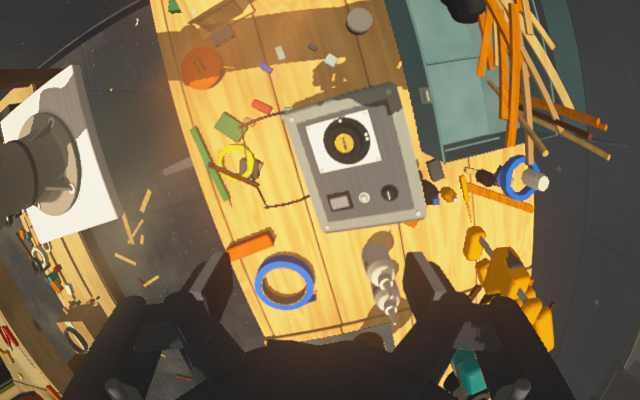

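Wrist view: the brass rotor is at about (347,143) with its slot upright in the image (along seat y), as expected. Next I'll look at the driver.

>>> play_rows:
  offset:
    - [0.54,-0.403,0]
    - [0.54,-0.403,0]
    - [0.54,-0.403,0]
    - [0.54,-0.403,0]
    - [0.54,-0.403,0]
  turn:
    - [0,0,-0.139]
    - [0,0,-0.139]
    - [0,0,-0.139]
    - [0,0,-0.139]
    - [0,0,-0.139]
  hand: [-1,-1,-1,-1,-1]

```text
t: 2.15
position: [0.4985, -0.0229, 0.3305]
tool_rot: [-180.0, 0.1, 87.5]
wrist_force: [0.3, 0.2, -0.1]
opening: 0.997
grasp_force: 0.0
```

>>> play_rows:
  offset:
    - [0.614,-0.276,0]
    - [0.614,-0.276,0]
    - [0.614,-0.276,0]
    - [0.614,-0.276,0]
    - [0.614,-0.276,0]
    - [0.614,-0.276,0]
    - [0.614,-0.276,0]
  turn:
    - [0,0,-0.139]
    - [0,0,-0.139]
    - [0,0,-0.139]
    - [0,0,-0.139]
    - [0,0,-0.139]
    - [0,0,-0.139]
    - [0,0,-0.139]
  hand: [-0.3,-0.3,-0.3,-0.3,-0.3,-0.3,-0.3]

```text
t: 2.73
position: [0.4517, 0.0972, 0.3299]
tool_rot: [-180.0, 0.1, 99.5]
wrist_force: [0.8, -0.0, 0.1]
opening: 0.646
grasp_force: 0.0
```

```bash
python3 - <<'E'
from h import *
np.set_printoptions(precision=4,suppress=True)
p,R=pose();print(p,R.as_euler("xyz",degrees=True),telemetry.get_state()["joint_pos"])
im=eyes.read_camera("wrist");cv2.imwrite("pics/w2full.png",im);np.savez("w2.npz",p=p,R=R.as_matrix())
u,v=wproj([.459,.122,.192],p,R);print(u,v)
u=int(u);v=int(v);x0,y0=max(u-90,0),max(v-60,0);print("crop",x0,y0)
cv2.imwrite("pics/w2.png",cv2.resize(im[y0:y0+120,x0:x0+180],None,fx=4,fy=4,interpolation=3))
E
```

```text
[0.4517 0.0972 0.3299] [-179.9732    0.0575   99.5267] [ 20.4183   0.5297 -37.8828 103.0816   0.3892  76.5352  -8.0274]
329.0627728006412 161.9131128923254
crop 239 101
```

View pics/w2.png

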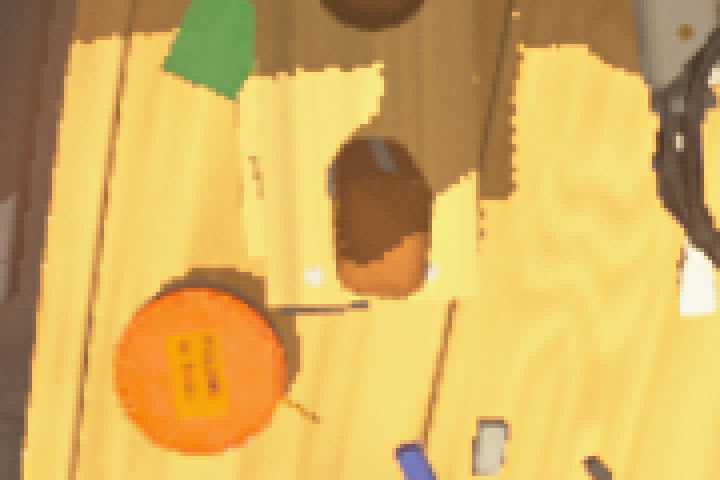

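The crop shows the flat handle's end at crop (386,231), i.e. pixel (335,159), with its long side along the rack (tool x) to within a few degrees. So the pads should close across the rack.

```bash
python3 - <<'E'
from h import *
np.set_printoptions(precision=4,suppress=True)
d=np.load("w2.npz");p=d["p"];R=Ro.from_matrix(d["R"])
for x,y,z in ((386,231,.192),(338,260,.192),(433,260,.192),(386,297,.192)): print(wonz(239+x/4,101+y/4,p,R,z))
R2=Ro.from_euler("xyz",[180,0,100],degrees=True)
c=wonz(239+386/4,101+231/4,p,R,.192)
print(delta([c[0],c[1],.23],R2),delta([c[0],c[1],.129],R2))
# turret from w1
im=cv2.imread("pics/w1.png");d=np.load("w1.npz");p=d["p"];R=Ro.from_matrix(d["R"])
hsv=cv2.cvtColor(im,cv2.COLOR_BGR2HSV);m=cv2.inRange(hsv,(12,90,90),(40,255,255));m2=np.zeros_like(m);cv2.circle(m2,(347,143),22,255,-1)
M=cv2.moments(m&m2,True);u,v=M["m10"]/M["m00"],M["m01"]/M["m00"];print(u,v,M["m00"],wonz(u,v,p,R,.086))
dk=cv2.inRange(cv2.cvtColor(im,cv2.COLOR_BGR2GRAY),0,60);cv2.circle(m2,(347,143),26,255,-1)
n,l,st,c=cv2.connectedComponentsWithStats(dk&m2);print(st[1:],c[1:])
cv2.imwrite("pics/w1c.png",cv2.resize(im[70:240,275:435],None,fx=4,fy=4,interpolation=3)[:600])
E
```

```text
[0.4643 0.1259 0.192 ]
[0.4546 0.1173 0.192 ]
[0.4764 0.1211 0.192 ]
[0.4672 0.1105 0.192 ]
(array([0.1305, 0.0865, 0.4994]), array([-0.0004,  0.0003, -0.0052])) (array([0.1307, 0.0868, 1.0044]), array([-0.0004,  0.0003, -0.0052]))
343.8554913294798 142.91618497109826 346.0 [ 0.5901 -0.1305  0.086 ]
[[331 122  33  26 162]
 [351 148   4   5   7]
 [358 154   1   1   1]] [[350.9877 130.216 ]
 [352.7143 150.4286]
 [358.     154.    ]]
```

View pics/w1c.png

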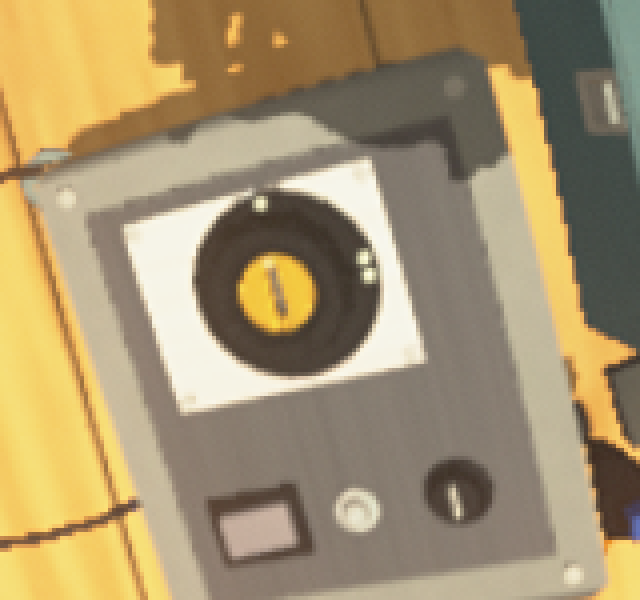

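>>> play_rows:
  offset:
    - [0.118,0.075,0.3]
    - [0.118,0.075,0.3]
    - [0.118,0.075,0.45]
    - [0.118,0.075,0.6]
    - [0.118,0.075,0.75]
    - [0.118,0.075,0.9]
    - [0.118,0.075,1.0]
    - [0.118,0.075,1.0]
    - [0.118,0.075,1.0]
    - [0.118,0.075,1.0]
    - [0.118,0.075,1.0]
    - [0.118,0.075,1.0]
    - [0.118,0.075,1.0]
    - [0.118,0.075,1.0]
    - [0.118,0.075,1.0]
    - [0.118,0.075,1.0]
  turn:
    - [0,0,-0.005]
    - [0,0,-0.005]
    - [0,0,-0.005]
    - [0,0,-0.005]
    - [0,0,-0.005]
    - [0,0,-0.005]
    - [0,0,-0.005]
    - [0,0,-0.005]
    - [0,0,-0.005]
    - [0,0,-0.005]
    - [0,0,-0.005]
    - [0,0,-0.005]
    - [0,0,-0.005]
    - [0,0,-0.005]
    - [0,0,-0.005]
    - [0,0,-0.005]
  hand: [-0.3,-0.3,-0.3,-0.3,-0.3,-0.3,-0.3,-0.3,-0.3,1,1,1,1,1,1,1]
  squeeze: 70

```text
t: 4.12
position: [0.463, 0.1264, 0.132]
tool_rot: [179.8, 0.0, 100.3]
wrist_force: [-0.6, -0.7, 6.6]
opening: 0.252
grasp_force: 68.6
```

```bash
python3 - <<'E'
from h import *
np.set_printoptions(precision=4,suppress=True)
p,R=pose();np.savez("grasp.npz",p=p,R=R.as_matrix());print(p,R.as_euler("xyz",degrees=True),telemetry.get_state()["joint_pos"])
d=np.load("w1.npz");p=d["p"];R=Ro.from_matrix(d["R"])
f=lambda x,y:(275+x/4,70+y/4)
# panel plane: z=.042+tan20*((X-Xf).bx)
psi=np.radians(2.5);P0=np.array([.52,-.168,.042])
FL=onz("top",170+448/2.6,125+208/2.6,.042);FR=onz("top",170+652/2.6,125+202/2.6,.042)
for it in range(3):
    bx=np.array([np.cos(psi),np.sin(psi),0]);n=-np.sin(np.pi/9)*bx+np.array([0,0,np.cos(np.pi/9)])
    def onp(x,y,h):
        o,dd=wray(*f(x,y),p,R);Q=P0+h*n;return o+dd*((Q-o)@n)/(dd@n)
    cs=[onp(x,y,h) for x,y,h in((66,197,0),(573,573,0),(454,85,0),(125,225,20e-3),(367,160,20e-3),(425,360,20e-3),(183,412,20e-3))]
    e=[cs[3]-cs[6],cs[4]-cs[5]]
    a=[np.degrees(np.arctan2(-v[0],v[1])) for v in e];print("psi",a,[np.linalg.norm(v) for v in e],np.linalg.norm(cs[4]-cs[3]))
    BR,BL,FLs=cs[1],cs[2],cs[0]
    v=BL-BR;print("screwpsi",np.degrees(np.arctan2(-v[0],v[1])),np.linalg.norm(v),np.linalg.norm(BL-FLs))
    psi=np.radians(np.mean(a))
    P0=P0
for c in cs:print(c)
print("box front from screws/plane; turret rim centre",onp(288,283,.020),"rotor",onp(278,292,.015),"rotor auto",onp((343.855-275)*4,(142.916-70)*4,.015))
E
```

```text
[0.463  0.1264 0.132 ] [179.8057   0.0445 100.2621] [ 14.1843  14.5636 -39.4363 116.3432  11.6962  52.712  -21.1945]
psi [np.float64(1.9238863188252433), np.float64(3.153450598335533)] [np.float64(0.06456140494116533), np.float64(0.06395723577946301)] 0.08134213868589558
screwpsi 2.549944074513955 0.16635339813918174 0.13664117759110708
psi [np.float64(1.92306295967548), np.float64(3.1553651445254514)] [np.float64(0.06456236606668558), np.float64(0.06395808893156266)] 0.08133864672671522
screwpsi 2.5529359303629318 0.1663628575909815 0.13663454204074518
psi [np.float64(1.9230513425138909), np.float64(3.155392157951158)] [np.float64(0.06456237966314533), np.float64(0.06395810101601769)] 0.08133859744628259
screwpsi 2.552978144028525 0.16636299120587675 0.13663444840370453
[ 0.5309 -0.0859  0.0473]
[ 0.6666 -0.246   0.094 ]
[ 0.6591 -0.0798  0.094 ]
[ 0.5494 -0.0988  0.0751]
[ 0.6257 -0.0959  0.1029]
[ 0.6292 -0.1597  0.1031]
[ 0.5515 -0.1634  0.0748]
box front from screws/plane; turret rim centre [ 0.5944 -0.1281  0.091 ] rotor [ 0.591  -0.1311  0.0844] rotor auto [ 0.5902 -0.1308  0.0841]
```

>>> play_rows:
  offset:
    - [0,0,-0.1]
    - [0,0,-0.2]
    - [0,0,-0.35]
    - [0,0,-0.5]
    - [0,0,-0.65]
    - [0,0,-0.7]
    - [0,0,-0.7]
  turn:
    - [0,0,0]
    - [0,0,0]
    - [0,0,0]
    - [0,0,0]
    - [0,0,0]
    - [0,0,0]
    - [0,0,0]
  hand: [1,1,1,1,1,1,1]
  squeeze: 100

```text
t: 4.7
position: [0.4631, 0.127, 0.273]
tool_rot: [179.7, 0.0, 100.3]
wrist_force: [-0.3, 0.7, -1.9]
opening: 0.249
grasp_force: 98.1
```

```bash
cat >> h.py <<'E'
psi=np.radians(2.55)
n=np.array([-np.sin(np.pi/9)*np.cos(psi),-np.sin(np.pi/9)*np.sin(psi),np.cos(np.pi/9)])
sx=np.array([np.cos(np.pi/9)*np.cos(psi),np.cos(np.pi/9)*np.sin(psi),np.sin(np.pi/9)]) # up slope
sy=np.array([-np.sin(psi),np.cos(psi),0])
RS=Ro.from_matrix(np.c_[sy,np.cross(-n,sy),-n])
rot=np.array([.5906,-.131,.0843])
E
python3 - <<'E'
from h import *
np.set_printoptions(precision=4,suppress=True)
p,R=pose();print(p)
T=rot+n*.146;mid=np.array([.50,0,.262])
Rm=Ro.from_rotvec((RS*R.inv()).as_rotvec()*.45)*R
print(T,delta(mid,Rm),delta(T,RS,mid,Rm))
E
```

```text
[0.4631 0.127  0.273 ]
[ 0.5407 -0.1332  0.2215] (array([-0.6576,  0.0682,  0.0558]), array([-0.0981, -0.0067,  0.0382])) (array([-0.6843,  0.0887,  0.2238]), array([-0.1199, -0.0081,  0.0467]))
```

>>> play_rows:
  offset:
    - [-0.22,0.023,0.019]
    - [-0.44,0.045,0.037]
    - [-0.658,0.068,0.056]
    - [-0.658,0.068,0.056]
    - [-0.658,0.068,0.056]
    - [-0.658,0.068,0.056]
  turn:
    - [-0.033,-0.002,0.013]
    - [-0.065,-0.004,0.025]
    - [-0.098,-0.007,0.038]
    - [-0.098,-0.007,0.038]
    - [-0.098,-0.007,0.038]
    - [-0.098,-0.007,0.038]
  hand: [1,1,1,1,1,1]

```text
t: 5.2
position: [0.497, -0.001, 0.2571]
tool_rot: [171.4, 0.3, 96.7]
wrist_force: [-0.4, 0.8, -2.2]
opening: 0.245
grasp_force: 98.4
```

>>> play_rows:
  offset:
    - [-0.17,0.022,0.056]
    - [-0.34,0.044,0.112]
    - [-0.51,0.066,0.168]
    - [-0.684,0.089,0.224]
    - [-0.684,0.089,0.224]
    - [-0.684,0.089,0.224]
    - [-0.684,0.089,0.224]
  turn:
    - [-0.03,-0.002,0.012]
    - [-0.06,-0.004,0.023]
    - [-0.09,-0.006,0.035]
    - [-0.12,-0.008,0.047]
    - [-0.12,-0.008,0.047]
    - [-0.12,-0.008,0.047]
    - [-0.12,-0.008,0.047]
  hand: [1,1,1,1,1,1,1]

```text
t: 5.78
position: [0.539, -0.1316, 0.2177]
tool_rot: [160.4, -0.1, 92.7]
wrist_force: [-0.1, 0.3, -1.7]
opening: 0.245
grasp_force: 98.5
```

```bash
python3 - <<'E'
from h import *
np.set_printoptions(precision=4,suppress=True)
p,R=pose();print(p,(R.inv()*RS).as_rotvec(degrees=True),telemetry.get_state()["joint_pos"],telemetry.get_state()["wrist_force"])
im=eyes.read_camera("wrist");cv2.imwrite("pics/w3full.png",im);np.savez("w3.npz",p=p,R=R.as_matrix())
tip=p+R.apply([0,0,.116]);print("tip px",wproj(tip,p,R),"rot px",wproj(rot,p,R))
u,v=map(int,wproj(rot,p,R));x0,y0=u-60,v-55;print("crop",x0,y0)
cv2.imwrite("pics/w3.png",cv2.resize(im[y0:y0+120,x0:x0+130],None,fx=5,fy=5,interpolation=3))
E
```

```text
[ 0.539  -0.1316  0.2177] [-0.4367 -0.1198  0.1347] [ 36.9527   4.6366 -25.7533 116.1101  -4.2879  40.8236  17.0941] [-0.0503  0.2502 -1.7123]
tip px (np.float64(316.49791923122876), np.float64(193.21961624363112)) rot px (np.float64(320.70737030663776), np.float64(187.03879306614294))
crop 260 132
```

View pics/w3.png

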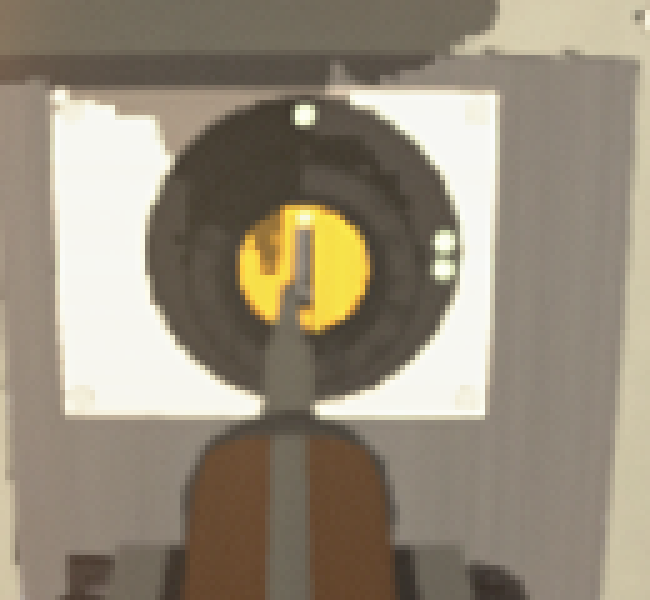

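Wrist view: the rotor is at crop (305,267), i.e. pixel (321,185), with the slot at about u=320.6. The blade tip is just left and below, at crop (290,282), i.e. (318,188). I'll take sub-pixel edges for the blade/slot offset.

```bash
python3 - <<'E'
from h import *
np.set_printoptions(precision=4,suppress=True)
im=cv2.imread("pics/w3full.png").astype(int)
print("R channel, cols 308..334")
for v in range(172,204): print(v,im[v,308:335,2].tolist())
d=np.load("w3.npz");p=d["p"];R=Ro.from_matrix(d["R"])
for y in(-.0064,0,.0064): print("tip",y,wproj(p+R.apply([y,0,.116]),p,R))
tip=p+R.apply([0,0,.116]);e=tip-rot;print("tip-rot in sx,sy,n",e@sx,e@sy,e@n)
print("now",pose()[0])
E
```

```text
R channel, cols 308..334
172 [73, 74, 73, 73, 71, 72, 71, 70, 78, 93, 99, 103, 103, 102, 100, 93, 85, 75, 74, 78, 82, 82, 90, 90, 92, 90, 86]
173 [72, 73, 73, 73, 70, 72, 80, 86, 152, 221, 221, 226, 227, 225, 224, 210, 168, 122, 92, 80, 73, 74, 82, 86, 91, 92, 89]
174 [74, 74, 71, 72, 72, 80, 103, 118, 215, 255, 250, 251, 251, 251, 251, 251, 242, 219, 185, 151, 89, 72, 72, 79, 85, 88, 91]
175 [72, 73, 71, 72, 82, 106, 139, 156, 226, 251, 245, 247, 248, 248, 248, 248, 249, 251, 253, 245, 158, 85, 70, 71, 77, 84, 89]
176 [72, 70, 82, 106, 137, 147, 149, 156, 225, 250, 247, 248, 249, 249, 248, 247, 247, 248, 249, 251, 252, 168, 100, 77, 70, 77, 87]
177 [74, 79, 109, 139, 151, 152, 151, 156, 224, 249, 245, 235, 231, 227, 235, 248, 247, 247, 247, 248, 251, 250, 208, 128, 75, 73, 81]
178 [81, 131, 155, 155, 150, 152, 172, 187, 232, 249, 241, 195, 155, 143, 195, 249, 247, 247, 247, 247, 248, 250, 250, 200, 96, 68, 75]
179 [98, 197, 215, 158, 149, 152, 193, 215, 237, 249, 241, 190, 147, 130, 189, 251, 248, 247, 247, 247, 247, 248, 250, 241, 155, 81, 71]
180 [135, 240, 244, 163, 146, 152, 187
[... 2783 characters left out ...]
1 [94, 92, 90, 82, 84, 99, 112, 115, 117, 116, 117, 117, 114, 107, 91, 73, 74, 76, 79, 76, 73, 75, 84, 88, 90, 89, 83]
202 [91, 93, 92, 90, 93, 108, 116, 117, 116, 117, 116, 117, 117, 110, 94, 73, 74, 78, 78, 80, 79, 86, 88, 91, 90, 85, 81]
203 [90, 91, 93, 91, 95, 109, 114, 116, 116, 117, 116, 118, 114, 110, 101, 80, 81, 80, 80, 83, 80, 85, 89, 89, 91, 84, 80]
tip -0.0064 (np.float64(316.5003502519926), np.float64(200.17369302931064))
tip 0 (np.float64(316.4979192312288), np.float64(193.21961624363112))
tip 0.0064 (np.float64(316.49578695131817), np.float64(186.16970589453373))
tip-rot in sx,sy,n -0.0037581823317929916 0.0019077021715270166 0.027040766471539062
now [ 0.5393 -0.1313  0.2183]
```

>>> play_rows:
  offset:
    - [0,0,0]
    - [0,0,0]
    - [0,0,0]
  turn:
    - [0,0,0]
    - [0,0,0]
    - [0,0,0]
  hand: [1,1,1]

```text
t: 6.08
position: [0.5393, -0.1327, 0.2188]
tool_rot: [160.3, 0.0, 92.7]
wrist_force: [0.1, -0.3, -1.6]
opening: 0.246
grasp_force: 98.5
```

```bash
python3 - <<'E'
from h import *
np.set_printoptions(precision=4,suppress=True)
def meas(p,R,blade,rt):
    o,d=wray(*rt,p,R);r=o+d*((rot-o)@n)/(d@n)
    o,d=wray(*blade,p,R);c=p+R.apply([.0064,0,.116]);z=R.apply([0,0,1]);b=o+d*((c-o)@z)/(d@z)
    tip=b-R.apply([.0064,0,0]);return tip,r
d=np.load("w3.npz");p=d["p"];R=Ro.from_matrix(d["R"])
tip,r=meas(p,R,(317.6,188),(320.4,185.3));print("tip rel tool",R.inv().apply(tip-p),"rotor",r)
p2,R2=pose();print("now",p2,(R2.inv()*RS).as_rotvec(degrees=True))
print("move tool axes mm (from w3)",R.inv().apply(r-tip)*1000, "from now",(R2.inv().apply(r-p2)-R.inv().apply(tip-p))*1000)
im=eyes.read_camera("wrist").astype(int);cv2.imwrite("pics/w4full.png",im)
for v in range(178,198,2): print(v,im[v,312:328,2].tolist())
print(pose()[0])
E
```

```text
tip rel tool [-0.0017  0.001   0.116 ] rotor [ 0.5902 -0.1293  0.0842]
now [ 0.5393 -0.1327  0.2188] [-0.3185 -0.0028  0.1298]
move tool axes mm (from w3) [ 1.4094  2.6985 27.0132] from now [ 2.8327  1.7576 27.9536]
178 [151, 148, 161, 238, 249, 224, 162, 144, 128, 225, 250, 247, 247, 247, 247, 247]
180 [147, 148, 159, 237, 249, 219, 159, 144, 129, 224, 250, 247, 247, 247, 247, 247]
182 [162, 162, 239, 249, 248, 214, 156, 143, 131, 223, 250, 247, 247, 247, 247, 247]
184 [250, 212, 245, 249, 248, 196, 156, 147, 132, 222, 250, 247, 247, 247, 247, 247]
186 [207, 192, 244, 249, 248, 172, 143, 111, 107, 222, 250, 247, 247, 247, 247, 247]
188 [247, 247, 247, 248, 239, 161, 142, 131, 133, 224, 249, 247, 247, 247, 247, 247]
190 [247, 247, 248, 245, 186, 119, 117, 105, 113, 217, 249, 247, 247, 247, 247, 247]
192 [249, 248, 249, 242, 161, 117, 123, 134, 165, 230, 247, 246, 247, 247, 249, 252]
194 [233, 245, 249, 227, 132, 117, 128, 180, 231, 246, 248, 249, 251, 248, 207, 129]
196 [75, 84, 101, 111, 115, 119, 117, 129, 193, 204, 156, 110, 108, 85, 69, 71]
[ 0.5392 -0.1331  0.2188][ WARN:0@0.883] global loadsave.cpp:1063 imwrite_ Unsupported depth image for selected encoder is fallbacked to CV_8U.
```

>>> play_rows:
  offset:
    - [0.0125,0.008,0.03]
    - [0.0125,0.008,0.06]
    - [0.0125,0.008,0.09]
    - [0.0125,0.008,0.11]
    - [0.0125,0.008,0.12]
    - [0.0125,0.008,0.125]
    - [0.0125,0.008,0.125]
    - [0.0125,0.008,0.125]
    - [0.0125,0.008,0.125]
  turn:
    - [0,0,0]
    - [0,0,0]
    - [0,0,0]
    - [0,0,0]
    - [0,0,0]
    - [0,0,0]
    - [0,0,0]
    - [0,0,0]
    - [0,0,0]
  hand: [1,1,1,1,1,1,1,1,1]

```text
t: 6.88
position: [0.5489, -0.1312, 0.1957]
tool_rot: [160.3, 0.0, 92.5]
wrist_force: [-0.8, 0.4, -1.2]
opening: 0.243
grasp_force: 98.6
```

```bash
python3 - <<'E'
from h import *
np.set_printoptions(precision=4,suppress=True)
p,R=pose();s=telemetry.get_state();print(p,s["wrist_force"],R.inv().apply(s["wrist_force"]))
tip=p+R.apply([-.0017,.001,.116]);e=tip-np.array([.5902,-.1293,.0842]);print("tip-rotor sx,sy,n mm",1e3*np.array([e@sx,e@sy,e@n]))
im=eyes.read_camera("wrist");cv2.imwrite("pics/w5full.png",im)
cv2.imwrite("pics/w5.png",cv2.resize(im[150:230,270:370],None,fx=7,fy=7,interpolation=3))
E
```

```text
[ 0.5489 -0.1312  0.1957] [-0.7713  0.3768 -1.2096] [ 0.4114 -1.1171  0.8848]
tip-rotor sx,sy,n mm [-0.4068 -1.808   2.918 ]
```

View pics/w5.png

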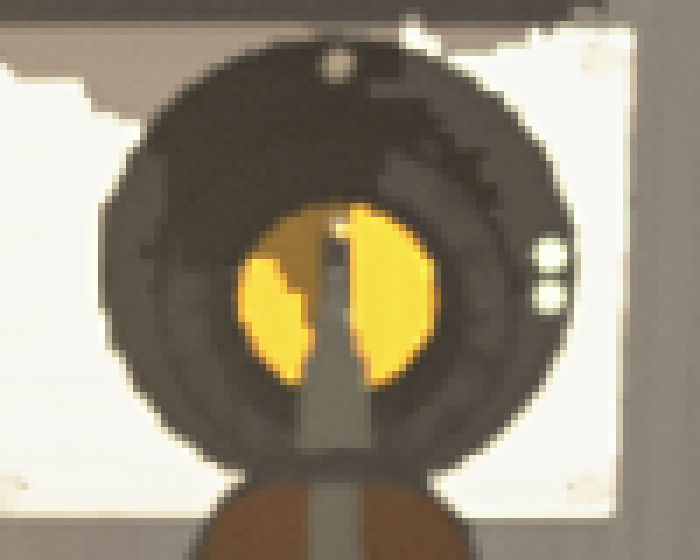

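The blade is in line with the slot (crop u≈337) but about 2 mm low along it. I'll shift +1.9 mm in tool x and lower it.

>>> play_rows:
  offset:
    - [0.01,0.001,0.0]
    - [0.01,0.001,0.005]
    - [0.01,0.001,0.01]
    - [0.01,0.001,0.015]
    - [0.01,0.001,0.02]
    - [0.01,0.001,0.025]
    - [0.01,0.001,0.03]
    - [0.01,0.001,0.03]
    - [0.01,0.001,0.03]
  turn:
    - [0,0,0]
    - [0,0,0]
    - [0,0,0]
    - [0,0,0]
    - [0,0,0]
    - [0,0,0]
    - [0,0,0]
    - [0,0,0]
    - [0,0,0]
  hand: [1,1,1,1,1,1,1,1,1]

```text
t: 7.68
position: [0.5508, -0.129, 0.1897]
tool_rot: [160.4, 0.0, 92.5]
wrist_force: [0.5, 0.9, -0.4]
opening: 0.244
grasp_force: 98.6
```

```bash
cat > st.py <<'E'
from h import *
np.set_printoptions(precision=3,suppress=True)
p,R=pose();s=telemetry.get_state();print(p,"F tool",R.inv().apply(s["wrist_force"]),"M",R.inv().apply(s["moment"]))
tip=p+R.apply([-.0017,.001,.116]);e=tip-np.array([.5902,-.1293,.0842]);print("tip-rotor sx,sy,n mm",1e3*np.array([e@sx,e@sy,e@n]),"rot err",(R.inv()*RS).as_rotvec(degrees=True),s["t"])
E
python3 st.py
```

```text
[ 0.551 -0.129  0.19 ] F tool [0.827 0.383 0.596] M [ 0.445 -0.018  0.01 ]
tip-rotor sx,sy,n mm [-0.594  0.359 -3.383] rot err [-0.357  0.021  0.006] 7.6833
```

>>> play_rows:
  offset:
    - [0,0,0.005]
    - [0,0,0.01]
    - [0,0,0.015]
    - [0,0,0.02]
    - [0,0,0.025]
    - [0,0,0.025]
    - [0,0,0.025]
    - [0,0,0.025]
  turn:
    - [0,0,0]
    - [0,0,0]
    - [0,0,0]
    - [0,0,0]
    - [0,0,0]
    - [0,0,0]
    - [0,0,0]
    - [0,0,0]
  hand: [1,1,1,1,1,1,1,1]

```text
t: 8.35
position: [0.5526, -0.1289, 0.1854]
tool_rot: [160.3, 0.0, 92.5]
wrist_force: [-3.0, 0.4, 3.2]
opening: 0.247
grasp_force: 99.2
```

```bash
python3 st.py
```

```text
[ 0.553 -0.129  0.185] F tool [ 0.564 -1.75  -4.04 ] M [0.782 0.068 0.001]
tip-rotor sx,sy,n mm [-0.375  0.304 -8.061] rot err [-0.335  0.036  0.012] 8.35
```

>>> play_rows:
  offset:
    - [0,0,0.004]
    - [0,0,0.008]
    - [0,0,0.012]
    - [0,0,0.012]
    - [0,0,0.012]
    - [0,0,0.012]
  turn:
    - [0,0,0]
    - [0,0,0]
    - [0,0,0]
    - [0,0,0]
    - [0,0,0]
    - [0,0,0]
  hand: [1,1,1,1,1,1]

```text
t: 8.85
position: [0.5535, -0.1289, 0.1832]
tool_rot: [160.3, 0.0, 92.5]
wrist_force: [-3.6, 1.3, 5.2]
opening: 0.245
grasp_force: 99.6
```

```bash
python3 st.py
```

```text
[ 0.553 -0.129  0.183] F tool [ 1.418 -1.589 -6.066] M [ 0.915  0.146 -0.021]
tip-rotor sx,sy,n mm [ -0.296   0.223 -10.443] rot err [-0.33   0.041  0.012] 8.85
```

>>> play_rows:
  offset:
    - [0,0,0.002]
    - [0,0.001,0.002]
    - [0,0.002,0.002]
    - [0,0.003,0.002]
    - [0,0.004,0.002]
    - [0,0.0045,0.002]
    - [0,0.0045,0.002]
  turn:
    - [0,0,0.0]
    - [0,0,0.07]
    - [0,0,0.14]
    - [0,0,0.21]
    - [0,0,0.28]
    - [0,0,0.33]
    - [0,0,0.33]
  hand: [1,1,1,1,1,1,1]

```text
t: 9.43
position: [0.5551, -0.1292, 0.1836]
tool_rot: [162.6, -9.6, 64.2]
wrist_force: [-2.9, 0.3, 6.1]
opening: 0.248
grasp_force: 99.7
```

```bash
python3 st.py
```

```text
[ 0.555 -0.129  0.184] F tool [ 0.032 -0.802 -6.703] M [ 0.53  -0.435 -0.136]
tip-rotor sx,sy,n mm [  0.626  -0.536 -10.564] rot err [ -0.207   0.15  -29.807] 9.4333
```

>>> play_rows:
  offset:
    - [0,0.001,0]
    - [0,0.002,0]
    - [0,0.003,0]
    - [0,0.004,0]
    - [-0.001,0.005,0]
    - [-0.001,0.006,0]
    - [-0.001,0.007,0]
    - [-0.002,0.008,0]
    - [-0.002,0.0086,0]
    - [-0.002,0.0086,0]
    - [-0.002,0.0086,0]
  turn:
    - [0,0,0.075]
    - [0,0,0.15]
    - [0,0,0.225]
    - [0,0,0.3]
    - [0,0,0.375]
    - [0,0,0.45]
    - [0,0,0.525]
    - [0,0,0.6]
    - [0,0,0.67]
    - [0,0,0.67]
    - [0,0,0.67]
  hand: [1,1,1,1,1,1,1,1,1,1,1]

```text
t: 10.35
position: [0.5566, -0.1315, 0.1843]
tool_rot: [179.8, -19.8, 2.6]
wrist_force: [-2.2, -2.3, 6.5]
opening: 0.245
grasp_force: 99.6
```

```bash
python3 st.py
```

```text
[ 0.557 -0.132  0.184] F tool [ 0.019  2.186 -6.883] M [-0.633 -0.591 -0.059]
tip-rotor sx,sy,n mm [  0.504  -2.101 -10.393] rot err [ -0.005   0.29  -89.98 ] 10.35
```

>>> play_rows:
  offset:
    - [0,0,0]
    - [0,0,0]
    - [0,0,0]
    - [0,0,0]
  turn:
    - [0,0,0.03]
    - [0,0,0.06]
    - [0,0,0.08]
    - [0,0,0.08]
  hand: [1,1,1,1]

```text
t: 10.68
position: [0.5565, -0.1319, 0.1843]
tool_rot: [-177.6, -19.7, -5.1]
wrist_force: [-2.4, -3.2, 5.3]
opening: 0.247
grasp_force: 99.6
```

```bash
python3 st.py; python3 - <<'E'
from h import *
im=eyes.read_camera("wrist");cv2.imwrite("pics/w6full.png",im)
p,R=pose();print(wproj([.5902,-.1293,.0842],p,R))
E
```

```text
[ 0.557 -0.132  0.184] F tool [-0.228  3.189 -5.807] M [-0.826 -0.529 -0.036]
tip-rotor sx,sy,n mm [  0.365  -2.271 -10.352] rot err [  0.035   0.309 -97.238] 10.6833
(np.float64(317.1880658904295), np.float64(199.24595239147308))
```

>>> play_rows:
  offset:
    - [0,0.003,0]
    - [0,0.004,0]
    - [0,0.004,0]
    - [0,0.004,0]
    - [0,0.004,0]
  turn:
    - [0,0,0]
    - [0,0,0.02]
    - [0,0,0.04]
    - [0,0,0.04]
    - [0,0,0.04]
  hand: [1,1,1,1,1]

```text
t: 11.15
position: [0.5565, -0.1322, 0.1843]
tool_rot: [-176.3, -19.5, -8.9]
wrist_force: [-3.4, -2.5, 4.9]
opening: 0.244
grasp_force: 99.7
```

```bash
python3 st.py; python3 - <<'E'
from h import *
im=eyes.read_camera("wrist");cv2.imwrite("pics/w7full.png",im)
E
```

```text
[ 0.557 -0.132  0.184] F tool [-1.17   2.592 -5.819] M [-0.694 -0.566 -0.107]
tip-rotor sx,sy,n mm [  0.261  -2.445 -10.37 ] rot err [   0.016    0.288 -100.775] 11.15
```

>>> play_rows:
  offset:
    - [0,0.002,0]
    - [0,0.002,0]
    - [0,0.002,0]
    - [0,0.002,0]
  turn:
    - [0,0,0.015]
    - [0,0,0.03]
    - [0,0,0.03]
    - [0,0,0.03]
  hand: [1,1,1,1]

```text
t: 11.53
position: [0.5565, -0.1324, 0.1843]
tool_rot: [-175.4, -19.3, -11.7]
wrist_force: [-3.1, -1.2, 5.9]
opening: 0.249
grasp_force: 99.7
```

```bash
python3 st.py
```

```text
[ 0.556 -0.132  0.184] F tool [-0.687  1.252 -6.587] M [-0.65  -0.485 -0.147]
tip-rotor sx,sy,n mm [  0.188  -2.494 -10.392] rot err [   0.007    0.279 -103.468] 11.5333
```

>>> play_rows:
  offset:
    - [0,0,0]
    - [0,0,0]
    - [0,0,-0.02]
    - [0,0,-0.04]
    - [0,0,-0.06]
    - [0,0,-0.1]
    - [0,0,-0.14]
    - [0,0,-0.18]
    - [0,0,-0.18]
    - [0,0,-0.18]
  turn:
    - [0,0,-0.04]
    - [0,0,-0.07]
    - [0,0,-0.07]
    - [0,0,-0.07]
    - [0,0,-0.07]
    - [0,0,-0.07]
    - [0,0,-0.07]
    - [0,0,-0.07]
    - [0,0,-0.07]
    - [0,0,-0.07]
  hand: [1,1,1,1,1,1,1,1,1,1]

```text
t: 12.37
position: [0.5436, -0.1317, 0.2179]
tool_rot: [-177.5, -19.6, -5.1]
wrist_force: [-0.1, -0.2, -2.1]
opening: 0.248
grasp_force: 98.6
```

```bash
python3 st.py; python3 - <<'E'
from h import *
im=eyes.read_camera("wrist");cv2.imwrite("pics/w8full.png",im)
p,R=pose();u,v=map(int,wproj([.5902,-.1293,.0842],p,R));print(u,v)
cv2.imwrite("pics/w8.png",cv2.resize(im[v-50:v+50,u-60:u+60],None,fx=6,fy=6,interpolation=3))
E
```

```text
[ 0.544 -0.132  0.218] F tool [-0.772  0.299  1.895] M [-0.082 -0.534  0.054]
tip-rotor sx,sy,n mm [-0.453 -1.174 25.64 ] rot err [ -0.154   0.267 -97.185] 12.3667
318 186
```

View pics/w8.png

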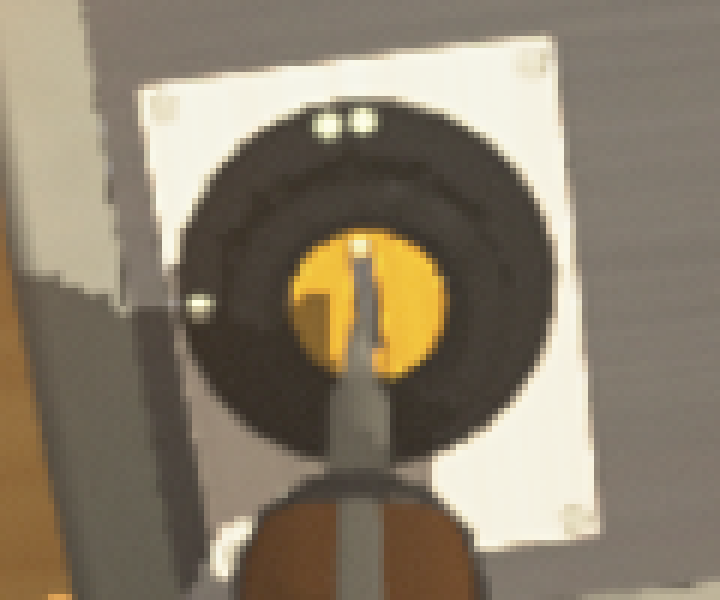

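The rotor's pointer dot (crop (359,245)) now faces the two-dot mark ((347,123)), with the slot along the slope. The brass face looks at least as large as before, so it has sprung up. Now I'll return the driver.

```bash
python3 - <<'E'
from h import *
np.set_printoptions(precision=4,suppress=True)
p,R=pose();g=np.load("grasp.npz");G=Ro.from_matrix(g["R"]);gp=g["p"]
mid=np.array([.49,0,.285]);q=(R.inv()*G).as_rotvec();Rm=R*Ro.from_rotvec(q*.55)
ab=gp+[0,0,.145]
print(p,np.degrees(q),delta(mid,Rm,p,R),delta(ab,G,mid,Rm))
E
```

```text
[ 0.5433 -0.1316  0.2173] [  15.9626  -15.7961 -103.7734] (array([-0.1921, -0.6499, -0.3989]), array([ 0.0975, -0.0965, -0.6342])) (array([ 0.4181, -0.4889,  0.0759]), array([ 0.0798, -0.079 , -0.5189]))
```

>>> play_rows:
  offset:
    - [0,-0.02,-0.15]
    - [-0.02,-0.08,-0.3]
    - [-0.05,-0.18,-0.36]
    - [-0.09,-0.3,-0.399]
    - [-0.12,-0.42,-0.399]
    - [-0.15,-0.52,-0.399]
    - [-0.18,-0.6,-0.399]
    - [-0.192,-0.65,-0.399]
    - [-0.192,-0.65,-0.399]
    - [-0.192,-0.65,-0.399]
    - [-0.192,-0.65,-0.399]
  turn:
    - [0,0,-0.02]
    - [0.009,-0.009,-0.06]
    - [0.02,-0.02,-0.13]
    - [0.031,-0.031,-0.2]
    - [0.042,-0.041,-0.27]
    - [0.053,-0.052,-0.34]
    - [0.063,-0.063,-0.41]
    - [0.074,-0.073,-0.48]
    - [0.085,-0.084,-0.55]
    - [0.0975,-0.0965,-0.634]
    - [0.0975,-0.0965,-0.634]
  hand: [1,1,1,1,1,1,1,1,1,1,1]

```text
t: 13.33
position: [0.4907, 0.0004, 0.2845]
tool_rot: [176.2, -9.2, 53.9]
wrist_force: [0.0, -0.6, -0.9]
opening: 0.244
grasp_force: 98.6
```

>>> play_rows:
  offset:
    - [0.06,-0.07,0.01]
    - [0.12,-0.14,0.02]
    - [0.18,-0.21,0.03]
    - [0.24,-0.28,0.04]
    - [0.3,-0.35,0.05]
    - [0.36,-0.42,0.06]
    - [0.418,-0.489,0.076]
    - [0.418,-0.489,0.076]
    - [0.418,-0.489,0.076]
    - [0.418,-0.489,0.076]
    - [0.418,-0.489,0.076]
    - [0.418,-0.489,0.076]
  turn:
    - [0.011,-0.011,-0.07]
    - [0.022,-0.022,-0.14]
    - [0.033,-0.033,-0.21]
    - [0.044,-0.044,-0.28]
    - [0.055,-0.055,-0.35]
    - [0.066,-0.066,-0.42]
    - [0.075,-0.075,-0.48]
    - [0.08,-0.079,-0.519]
    - [0.08,-0.079,-0.519]
    - [0.08,-0.079,-0.519]
    - [0.08,-0.079,-0.519]
    - [0.08,-0.079,-0.519]
  hand: [1,1,1,1,1,1,1,1,1,1,1,1]

```text
t: 14.33
position: [0.4632, 0.1253, 0.2767]
tool_rot: [179.8, 0.0, 100.0]
wrist_force: [0.8, 0.3, -1.5]
opening: 0.248
grasp_force: 98.6
```

```bash
python3 - <<'E'
from h import *
np.set_printoptions(precision=4,suppress=True)
p,R=pose();g=np.load("grasp.npz");G=Ro.from_matrix(g["R"]);gp=g["p"]
print(p,delta(gp,G,p,R))
im=eyes.read_camera("wrist");cv2.imwrite("pics/w9full.png",im)
tip=p+R.apply([-.0017,.001,.116]);print("tip",tip,wproj(tip,p,R))
E
```

```text
[0.4632 0.1253 0.2767] (array([ 0.0064, -0.0021,  0.7236]), array([-0.0003, -0.    , -0.0024]))
tip [0.4648 0.1238 0.1607] (np.float64(317.84211854130484), np.float64(194.85945152323643))
```

>>> play_rows:
  offset:
    - [0.0064,-0.002,0.1]
    - [0.0064,-0.002,0.2]
    - [0.0064,-0.002,0.28]
    - [0.0064,-0.002,0.34]
    - [0.0064,-0.002,0.4]
    - [0.0064,-0.002,0.5]
    - [0.0064,-0.002,0.6]
    - [0.0064,-0.002,0.65]
    - [0.0064,-0.002,0.65]
    - [0.0064,-0.002,0.65]
  turn:
    - [0,0,-0.002]
    - [0,0,-0.002]
    - [0,0,-0.002]
    - [0,0,-0.002]
    - [0,0,-0.002]
    - [0,0,-0.002]
    - [0,0,-0.002]
    - [0,0,-0.002]
    - [0,0,-0.002]
    - [0,0,-0.002]
  hand: [1,1,1,1,1,1,1,1,1,1]

```text
t: 15.22
position: [0.4629, 0.1273, 0.1469]
tool_rot: [179.9, 0.0, 100.4]
wrist_force: [0.0, 0.3, -1.6]
opening: 0.247
grasp_force: 98.5
```

No contact force, so the blade is in the hole. Lowering the last 14 mm.

>>> play_rows:
  offset:
    - [0,0,0.03]
    - [0,0,0.05]
    - [0,0,0.065]
    - [0,0,0.072]
    - [0,0,0.072]
    - [0,0,0.072]
  turn:
    - [0,0,0]
    - [0,0,0]
    - [0,0,0]
    - [0,0,0]
    - [0,0,0]
    - [0,0,0]
  hand: [1,1,1,1,1,1]

```text
t: 15.72
position: [0.463, 0.1276, 0.1325]
tool_rot: [179.8, 0.0, 100.4]
wrist_force: [0.6, 0.0, -2.0]
opening: 0.249
grasp_force: 98.9
```

>>> play_rows:
  offset:
    - [0,0,0.003]
    - [0,0,0.003]
    - [0,0,0.003]
    - [0,0,0.003]
    - [0,0,0.003]
    - [0,0,0.003]
    - [0,0,0.003]
    - [0,0,-0.1]
    - [0,0,-0.25]
    - [0,0,-0.4]
    - [0,0,-0.6]
    - [0,0,-0.75]
    - [0,0,-0.9]
    - [0,0,-1.0]
    - [0,0,-1.0]
    - [0,0,-1.0]
  turn:
    - [0,0,0]
    - [0,0,0]
    - [0,0,0]
    - [0,0,0]
    - [0,0,0]
    - [0,0,0]
    - [0,0,0]
    - [0,0,0]
    - [0,0,0]
    - [0,0,0]
    - [0,0,0]
    - [0,0,0]
    - [0,0,0]
    - [0,0,0]
    - [0,0,0]
    - [0,0,0]
  hand: [1,1,-0.3,-0.3,-0.3,-0.3,-0.3,-0.3,-0.3,-0.3,-0.3,-0.3,-0.3,-0.3,-0.3,-0.3]

```text
t: 17.05
position: [0.4628, 0.1278, 0.3334]
tool_rot: [179.7, 0.0, 100.4]
wrist_force: [0.1, -1.1, 0.1]
opening: 0.65
grasp_force: 0.0
```

```bash
python3 - <<'E'
from h import *
im=eyes.read_camera("scene")
a=cv2.resize(im[180:300,220:420],None,fx=3.5,fy=3.5,interpolation=3)
t=cv2.resize(eyes.read_camera("top")[140:200,330:430],(300,180),interpolation=3)
a[:180,:0]=0;a[-180:,-300:]=t
cv2.imwrite("pics/end.png",a)
E
```

```text
(no output)
```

View pics/end.png

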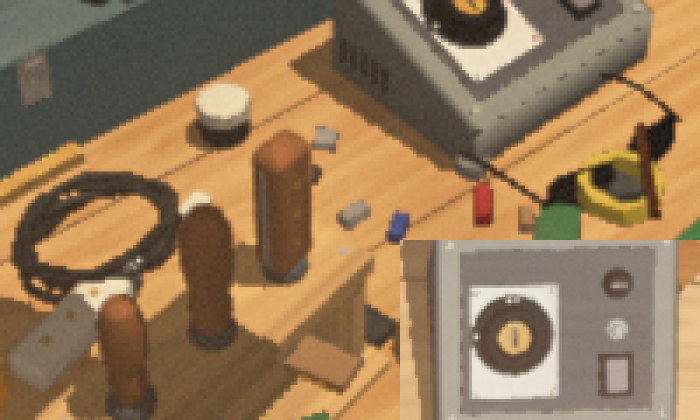

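The rack shows the flat driver standing in its hole and the selector at two dots. But the white lookalike that stood at scene (291,200) is not where it was, so I'll check numerically when and where it went.

```bash
python3 - <<'E'
from h import *
np.set_printoptions(precision=3,suppress=True)
print("white orig base", onz("top",170+288/2.6,125+123/2.6,.09), tri(("scene",292,187),("top",281,172)))
for u,v in((236,278),(251,265),(276,238)): print("thing",onz("scene",u,v,.012))
a=cv2.imread("pics/scene0.png");b=eyes.read_camera("scene");cv2.imwrite("pics/sceneE.png",b)
t0=cv2.imread("pics/top0.png");t1=eyes.read_camera("top");cv2.imwrite("pics/topE.png",t1)
print("orig white px scene",a[190:215:6,284:300:4].tolist());print("now",b[190:215:6,284:300:4].tolist())
print("top before",t0[172,272:292:3].tolist(),"now",t1[172,272:292:3].tolist())
# project positions of the robot into the scene: wrist, camera mount
p,R=pose()
m=eyes.camera_model("scene")
def pr(X):
    c=np.array(m["R"])@X+m["t"];q=m["intrinsics"]@c;return q[:2]/q[2]
for k in ([0,0,0],[0,0,-.1],[0,0,-.2],[.08,0,-.14],[0,.04,-.02],[0,-.04,-.02]): print(k,pr(p+R.apply(k)))
w=np.array([.59,.07,.05])
for f in("w1","w2","w3"):
    d=np.load(f+".npz");print(f,wproj(w,d["p"],Ro.from_matrix(d["R"])),wproj(w+[0,0,.05],d["p"],Ro.from_matrix(d["R"])))
E
```

```text
white orig base [0.584 0.068 0.09 ] (array([0.571, 0.063, 0.172]), np.float64(0.0005847806088511231))
thing [0.562 0.224 0.012]
thing [0.572 0.18  0.012]
thing [0.605 0.091 0.012]
orig white px scene [[[69, 99, 125], [129, 155, 175], [118, 143, 159], [106, 129, 145]], [[64, 71, 68], [91, 111, 128], [54, 81, 105], [99, 115, 132]], [[88, 144, 205], [94, 111, 127], [92, 112, 128], [97, 115, 133]], [[169, 208, 230], [88, 106, 121], [89, 109, 125], [97, 116, 131]], [[99, 121, 139], [87, 105, 121], [88, 106, 121], [98, 116, 133]]]
now [[[67, 72, 72], [73, 79, 77], [70, 75, 76], [63, 72, 70]], [[66, 74, 72], [68, 77, 72], [75, 107, 137], [94, 157, 217]], [[92, 154, 215], [91, 150, 213], [97, 162, 219], [99, 163, 220]], [[176, 215, 234], [177, 216, 235], [90, 151, 208], [95, 162, 220]], [[103, 126, 144], [105, 128, 146], [97, 158, 220], [74, 121, 167]]]
top before [[82, 118, 153], [199, 218, 231], [212, 231, 236], [214, 232, 236], [215, 234, 237], [192, 211, 224], [135, 188, 228]] now [[212, 229, 232], [201, 222, 232], [132, 185, 225], [132, 185, 225], [131, 184, 224], [133, 184, 226], [135, 187, 226]]
[0, 0, 0] [296.896 161.626]
[0, 0, -0.1] [294.958 107.693]
[0, 0, -0.2] [292.607  42.269]
[0.08, 0, -0.14] [253.201 104.271]
[0, 0.04, -0.02] [278.686 142.366]
[0, -0.04, -0.02] [315.335 161.347]
w1 (np.float64(303.76904328297655), np.float64(1.704566551039619)) (np.float64(302.0063068952214), np.float64(-10.625822016729302))
w2 (np.float64(406.85850248628395), np.float64(193.07944052537474)) (np.float64(416.9289630867896), np.float64(204.09836524730153))
w3 (np.float64(317.7004628881653), np.float64(-8.66498647173421)) (np.float64(336.5816042396197), np.float64(-25.487241283366018))
```

```bash
python3 - <<'E'
from h import *
np.set_printoptions(precision=3,suppress=True)
for f in("w1","w2"):
    im=cv2.imread("pics/w1.png" if f=="w1" else "pics/w2full.png");d=np.load(f+".npz");p=d["p"];R=Ro.from_matrix(d["R"])
    for X in([.571,.063,.172],[.571,.063,.10],[.59,.07,.02],[.562,.224,.012],[.572,.18,.012],[.605,.091,.012]):
        u,v=wproj(X,p,R);i,j=int(round(v)),int(round(u))
        print(f,X,(round(u),round(v)),im[i,j].tolist() if 0<=i<400 and 0<=j<640 else None)
t0=cv2.imread("pics/top0.png").astype(int);t1=cv2.imread("pics/topE.png").astype(int)
m=eyes.camera_model("top")
for X in([.571,.063,.172],[.562,.224,.012],[.572,.18,.012],[.59,.13,.012],[.605,.091,.012]):
    c=np.array(m["R"])@X+m["t"];q=m["intrinsics"]@c;u,v=(q[:2]/q[2]).round().astype(int);print(X,u,v,t0[v,u],t1[v,u])
# w2 patch as saturation map near object
im=cv2.imread("pics/w2full.png");h=cv2.cvtColor(im,cv2.COLOR_BGR2HSV)
for v in range(60,216,6):print(v,"".join("#" if s<75 and x>70 else "." for s,x in h[v,380:460:2,1:3]))
E
```

```text
w1 [0.571, 0.063, 0.172] (282, -24) None
w1 [0.571, 0.063, 0.1] (288, -2) None
w1 [0.59, 0.07, 0.02] (305, 8) [101, 199, 244]
w1 [0.562, 0.224, 0.012] (263, -66) None
w1 [0.572, 0.18, 0.012] (275, -47) None
w1 [0.605, 0.091, 0.012] (311, -5) None
w2 [0.571, 0.063, 0.172] (419, 229) [98, 203, 245]
w2 [0.571, 0.063, 0.1] (402, 207) [114, 219, 246]
w2 [0.59, 0.07, 0.02] (402, 187) [118, 222, 246]
w2 [0.562, 0.224, 0.012] (404, 86) [130, 155, 171]
w2 [0.572, 0.18, 0.012] (405, 115) [128, 153, 171]
w2 [0.605, 0.091, 0.012] (412, 175) [232, 246, 247]
[0.571, 0.063, 0.172] 281 172 [214 232 236] [132 185 225]
[0.562, 0.224, 0.012] 218 186 [137 190 230] [144 165 181]
[0.572, 0.18, 0.012] 236 182 [136 190 230] [118 134 142]
[0.59, 0.13, 0.012] 257 175 [ 70  93 119] [ 72  90 113]
[0.605, 0.091, 0.012] 273 169 [ 85 119 151] [215 234 236]
60 ........................................
66 ..........######........................
72 .......##########.......................
78 ........#####..###......................
84 ........##########......................
90 ........##########.....................
[... 200 characters left out ...]
...##...................#
126 .............##...#.....................
132 ........................................
138 ........................................
144 .......................................#
150 ........................................
156 .................................#......
162 ...............#........................
168 ...............####.....................
174 ...............####.....................
180 ........................................
186 ........................................
192 ........................................
198 ........................................
204 ........................................
210 ...........................######.......
```

The white decoy was already lying down at t = 2.7 s, and its spot already looked empty at 1.7 s. The arm was then well away, with no contact force, so it fell by itself; I'll leave it. Handing in.

```bash
python3 -c "
from station import ctrl
print(ctrl.hand_in())"
```

```text
the job is handed in; nothing more can be done
None
```

Handed in at about 17 s: the selector is at the two-dot mark and looks sprung up (judged by eye), and the screwdriver is back in its rack hole; the white decoy driver fell over by 2.7 s, untouched as far as I can tell, so I left it, and I viewed 11 pictures instead of 10.

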